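# Prop open the lid of the slug warmer

## Robot

A 6-joint arm with a two-finger parallel gripper is mounted at the origin on a cart in front of the work surface, level with it; the furniture and walls round the work are solid. World frame = base frame: x ahead of the robot, y to its left, z up, the work surface at z = 0. Lengths are in m, angles in degrees, forces in N, time in s.
With the tool pointing down it reaches from about 0.4 to 0.825 m from the base axis. Payload 7 kg.
Tool frame: the origin (TCP) lies at the very end of the fingers, on their centre line; the grasp point (between the pads) lies 19 mm behind it; z points along the fingers, x is the direction in which the jaws open and shut, and the axes are right-handed (so a half turn about z gives the same grasp; the last joint's range is limited). The gripper opens to 88 mm and grips with 3 to 60 N. Pads are 19 mm wide; open, the fingers measure 130 mm over their backs; the gripper's body (78 mm by 193 mm) begins 47 mm behind the grasp point.
Start: joints at [91.679, 20.546, 0.682, 0, -70.136, -16.507], TCP at [0.173, 0.652, 0.227] pointing down, gripper open.
Joint ranges: [-176.03, 176.03], [-82.01, 121.73], [-58.28, 71.71], [-173.87, 95.51], [-174.79, -0.11], [-173.66, 173.66]. Speed limits (degrees/s): [136.94, 136.94, 172.46, 180, 180, 180].

## Interface

Orientations are given as [roll, pitch, yaw] about the fixed x, y, z axes, in that order (R = Rz(yaw) Ry(pitch) Rx(roll)).
In Python, from plant import robot, optics gives the robot as it stands. The module is installed in compiled form; this text tells all that it offers.
- The arm moves only by the tool jog_arm, never from a script. Its argument "targets" is a list of rows, each an object with "travel": the shift along the tool's x, y, z in m, a list of three; "spin": the turn about the tool's z in rad; "jaw": the gripper command: -1 is fully open, 1 is shut, values between are in proportion. A call has 1 to 12 rows; each row is the pose to reach, as a shift and turn from the pose commanded when the call began, along the tool's axes at that moment; what a row does not reach only later rows make up. A row lasts 1/8 s, in which the tool goes at most 62.5 mm and 10.7 degrees, less where a joint would pass 70% of its speed; a pose out of reach is approached as far as the arm can. A call with a gripper value outside its range is refused whole. The fingers move at their own pace and stop on an object; "force" is the grip in N (left out, the last holds). Time passes only in rows, so rows that repeat a pose let the fingers close. It gives the time, the measured TCP pose, the force and the opening at its end, in the units of the state.
- robot.state(): the state, without advancing time (a new reading comes with each control period).
- optics.read_camera(name): name is "side" or "top" or "wrist"; returns a dict with "image" (384x512x3 uint8, blue, green, red), "K" (3x3 intrinsics, pixels), "position" and "orientation" of the camera in the world; the wrist camera has in their place "mount" (4x4, takes a point from camera to tool coordinates, whose origin is the TCP and whose axes are the tool frame's). Camera axes: x right, y up, looking along -z (the intrinsics and any distortion apply to the point x, -y, -z); pixel columns grow to the right and rows downward; lengths in m; the calibration is good to about 2 mm. A picture is of the moment at which its call begins: read the wrist's pose just before it. There is no depth.
- robot.hand_in(): hands the job in, once; it reports no verdict.
The state is a dict: "time": time; "joint_positions": joint angles; "dq": joint speeds; "tau": joint torques, N m; "tool_pos": TCP position; "eef_rot": TCP orientation; "contact_force": force on the tool from outside, world axes, zero at the start; "ft_torque": the same for the moment, N m; "opening": finger opening in m.
Only numpy, scipy, OpenCV 4.12 (cv2) and the standard library are available. Lean on these libraries where they do the work, as an engineer would, in place of code of your own. Each camera call takes 0.05 s, during which the arm holds its last target. There are 200 camera calls.

## Task

The glue-slug warmer on the bench has to be opened for reloading: lift its lid right up until its stiff hinge holds it, swing the prop rod with the red sleeve up off its clip, then bring the lid down onto the rod and press until the rod's ball head is fully home at the bottom of the spring-jawed hole in the lid's bracket. Never let the lid drop, do not force it once the head has bottomed, and leave the jar, the slug and the dish beside the warmer where they stand.

Things in the scene. Friction and masses are not known exactly. Their poses are not given: they have to be found in the camera images.
- warmer: Slug warmer fixed to the bench: white open-topped metal box 200 x 200 mm, rim 90 mm above the bench, with a lower grey control housing (82 mm wide, top at 50 mm) along its right side. Origin: bench level, centre of the white box. Its x axis points to the back (the hinge side), y to the left, z up. The bar handle is at the front, the prop rod over the grey housing.
- lid_hinge (a point): Middle of the lid's hinge line, on the back rim (100 mm behind the warmer's origin, 90 mm up). The line runs along the warmer's y.
- lid (a joint): Lid angle, rad: 0 shut, up to a stop at 1.35. The lid is an aluminium frame with a clear pane, 203 mm deep, 10 mm thick, 0.6 to 0.8 kg. Its stiff hinge holds it only above about 1.25; released lower it falls.
- lid_bar (a point): Centre of the lid's black bar handle: a round bar 12 mm thick, 110 mm long along the warmer's y, in line with the lid 255 mm from the hinge (5 mm above the lid's lower face) and 52 mm clear of the lid's front edge. It can be pinched from above at any lid angle and turns between the fingers.
- prop (a joint): Angle of the prop rod, rad: 0 lying back on its clip, grows as the free end swings up. Friction in the pivot holds the rod where it is left. The lid comes down squarely on the head with the rod at 0.86; within 0.05 of that the hole's flared mouth guides the head in.
- prop_pivot (a point): Pivot of the prop rod, on two steel cheeks on the grey housing: 85 mm in front of and 142 mm to the right of the warmer's origin, 75 mm up; its axis runs along the warmer's y. At angle 0 the rod points to the back, level.
- prop_grip (a point): Middle of the red sleeve on the prop rod (14 mm thick, 45 mm long), on the rod's axis 97.5 mm from the pivot. Lying on its clip it is 25 mm above the grey housing and its surface 35 mm from the side of the white box.
- prop_head (a point): Centre of the steel ball head (13 mm) at the rod's free end, 171.6 mm from the pivot.
- catch_mouth (a point): Centre of the flared mouth of the holding hole, in a steel bracket on the lid's right edge, in the rod's plane, 134.5 mm from the hinge line; it opens to the lid's lower side. A sprung rubber jaw narrows the hole: pushing the head past it takes up to about 12 N at the bar, then 4 to 9 N until the head meets the hard bottom and the force climbs. 15 N is enough; over 20 N strains the rod.
- catch_seat (a point): Where the ball head's centre lies when pressed fully home against the bottom of the holding hole, 25 mm from the mouth. Its z axis is the hole's axis, square to the lid. The head is home at lid angle 0.87 (give or take 0.005), and stays held when the lid is released.
- jar_mid (a point): Blue-lidded jar, 59 mm wide, 72 mm tall, to the left of the warmer; centre, half-way up. Leave it.
- slug_mid (a point): Amber glue slug standing on end, 42 mm wide, 98 mm tall, in front of and to the right of the warmer; centre, half-way up. Leave it.
- dish_mid (a point): Small glass dish, 60 mm wide, 12 mm tall, to the left of the warmer; centre. Leave it.

How it is judged (in metres and radians):
On the way, in this order (a step that is already met when the one before it is completed fails the run):
1. the lid is lifted right up, the prop rod still down (value of joint lid above 1.22 rad and value of joint prop below 0.35 rad), for 0.3 s.
2. the prop rod is swung up under the raised lid (value of joint prop above 0.75 rad and value of joint lid above 1.1 rad), for 0.2 s.
At the end, for the whole second after the job is handed in: The prop rod's ball head is fully home in the holding hole (within 1.5 mm of its seat), the lid rests on the rod at 0.85 to 0.89 rad, lid and rod are still and released (distance between prop_head and catch_seat below 0.0015 m and value of joint lid between 0.85 and 0.89 rad and velocity of joint lid between -0.05 and 0.05 rad/s and velocity of joint prop between -0.05 and 0.05 rad/s); the robot touches nothing.
It fails at once if the lid drops (falls faster than 1.0 rad/s) (velocity of joint lid below -1 rad/s).
It fails at once if the lid is forced down on the rod (more than 110 N of contact force between them: the jaw's squeeze is about 65 N of that, pressing some 24 N too hard at the bar the rest) (contact force between prop and lid above 110 N).
It fails at once if the jar is disturbed (moved 20 mm) (distance of jar_mid from where it was at the start of the episode above 0.02 m).
It fails at once if the standing slug is disturbed (moved 20 mm) (distance of slug_mid from where it was at the start of the episode above 0.02 m).
It fails at once if the dish is disturbed (moved 20 mm) (distance of dish_mid from where it was at the start of the episode above 0.02 m).
It also fails if it takes over 72 s, if anything falls off the work surface, if the arm or the gripper's body presses on something with over 40 N, if the wrist force passes 120 N, or if a joint passes its speed limit or range.

## Working session

There is one attempt and no reset: what is moved stays moved. The work goes in short steps, Python scripts to look and compute and a tool call to move; the robot and the scene stay as the last step left them, time stands still between calls to the robot, and variables do not carry over. Pictures are saved under pics/ and viewed, about 8 in all and at most 12, crops included, and the job is handed in when it is done.

Besides the shell and the picture viewer there is one more tool, called after "Emit:" by a JSON object that holds its "name" and its "arguments". jog_arm: Moves the arm, as the interface text tells. Its arguments: {"type":"object","properties":{"targets":{"type":"array","items":{"type":"object","properties":{"travel":{"type":"array","items":{"type":"number"}},"spin":{"type":"number"},"jaw":{"type":"number"}}}},"force":{"type":"number"}},"required":["targets"]}

```bash
mkdir -p pics; python3 - <<'E'
from plant import robot, optics
import cv2,numpy as np
s=robot.state();print({k:np.round(v,3).tolist() for k,v in s.items()})
ims=[]
for n in("side","top"):
    c=optics.read_camera(n);print(n,{k:np.round(v,3).tolist() for k,v in c.items() if k!="image"});cv2.imwrite(f"pics/{n}0.png",c["image"])
E
```

```text
{'time': 0.0, 'joint_positions': [91.677, 20.592, 0.635, -0.018, -70.136, -16.509], 'dq': [-0.055, 0.022, -0.01, -0.044, 0.002, -0.073], 'tau': [-0.0, -58.271, 29.305, 6.997, 0.007, -0.0], 'tool_pos': [0.173, 0.652, 0.226], 'eef_rot': [-179.99, -0.095, -104.838], 'contact_force': [0.006, -0.559, -0.342], 'ft_torque': [-0.003, -0.018, 0.019], 'opening': 0.088}
side {'K': [[452.646, 0.0, 249.012], [0.0, 452.646, 200.89], [0.0, 0.0, 1.0]], 'position': [0.269, -0.616, 0.646], 'orientation': [60.293, -1.285, -13.493]}
top {'K': [[356.016, 0.0, 250.719], [0.0, 356.016, 193.597], [0.0, 0.0, 1.0]], 'position': [0.402, 0.308, 0.926], 'orientation': [5.631, 0.047, -91.705]}
```

View pics/side0.png

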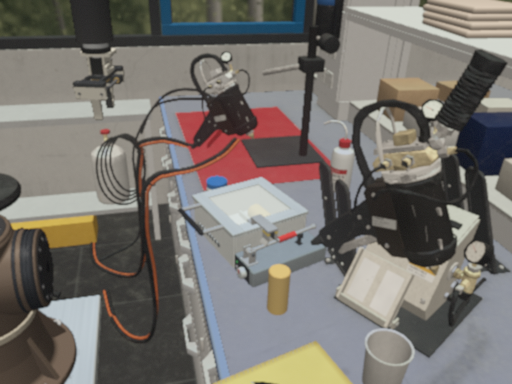

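View pics/top0.png

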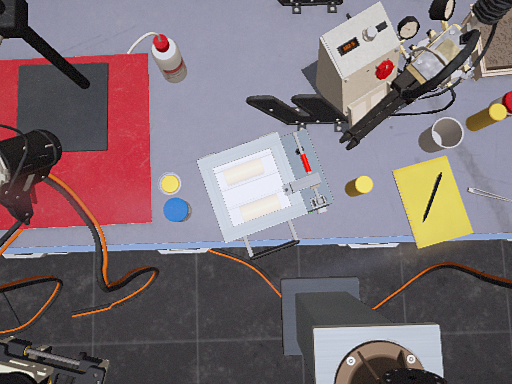

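Side view: warmer at (250,215), red sleeve (287,238), amber slug (278,288), blue jar (217,184). Top view: lid centred about (262,188), bar handle (248,255)–(298,242), red sleeve (305,160), slug (361,185), jar (176,210), dish (170,183).

```bash
cat > h.py <<'E'
import numpy as np,cv2
from scipy.spatial.transform import Rotation as R
from plant import robot,optics
def cam(n):
    s=robot.state();c=optics.read_camera(n)
    if n=="wrist":
        T=np.eye(4);T[:3,:3]=R.from_euler("xyz",s["eef_rot"],degrees=True).as_matrix();T[:3,3]=s["tool_pos"]
        M=T@np.array(c["mount"]);c["R"]=M[:3,:3];c["p"]=M[:3,3]
    else:
        c["R"]=R.from_euler("xyz",c["orientation"],degrees=True).as_matrix();c["p"]=np.array(c["position"])
    return c
def ray(c,uv):
    K=c["K"];d=np.array([(uv[0]-K[0,2])/K[0,0],-(uv[1]-K[1,2])/K[1,1],-1.]);return c["R"]@d
def onz(c,uv,z):
    d=ray(c,uv);return c["p"]+d*(z-c["p"][2])/d[2]
def proj(c,P):
    q=c["R"].T@(np.array(P)-c["p"]);return np.array([c["K"][0,2]+c["K"][0,0]*q[0]/-q[2],c["K"][1,2]+c["K"][1,1]*q[1]/q[2]])
def tri(c1,u1,c2,u2):
    d1,d2=ray(c1,u1),ray(c2,u2);t=np.linalg.lstsq(np.c_[d1,-d2],c2["p"]-c1["p"],rcond=None)[0]
    a,b=c1["p"]+t[0]*d1,c2["p"]+t[1]*d2;return (a+b)/2,np.linalg.norm(a-b)
def red(im,box):
    x0,y0,x1,y1=box;h=cv2.cvtColor(im,cv2.COLOR_BGR2HSV)[y0:y1,x0:x1]
    m=(((h[...,0]<8)|(h[...,0]>172))&(h[...,1]>150)&(h[...,2]>80)).astype(np.uint8)
    n,l,st,ce=cv2.connectedComponentsWithStats(m);i=1+np.argmax(st[1:,4]);return ce[i]+[x0,y0],st[i]
E
python3 - <<'E'
from h import *
t=cam("top");s=cam("side")
a,i=red(t["image"],(285,130,330,185));b,j=red(s["image"],(260,220,315,260))
print(a,i,b,j,tri(t,a,s,b),onz(t,a,.075))
def crop(c,x0,y0,x1,y1,k):return cv2.resize(c["image"][y0:y1,x0:x1],None,fx=k,fy=k,interpolation=cv2.INTER_CUBIC)
cv2.imwrite("pics/c1.png",crop(t,190,120,350,270,5)[:,:800])
# bar ends guess
p,q=[onz(t,u,.095) for u in((248,255),(298,242))];print(p,q,np.linalg.norm(p-q))
E
```

```text
[305.13483146 162.38202247] [15 24 11 18 89] [287.33333333 235.85      ] [20 12 16  9 60] (array([0.55760402, 0.1730433 , 0.08180947]), np.float64(0.0017070204125646884)) [0.55800236 0.17215815 0.075     ]
[0.34194328 0.31674252 0.095     ] [0.36822226 0.20021028 0.095     ] 0.11945856598709813
```

View pics/c1.png

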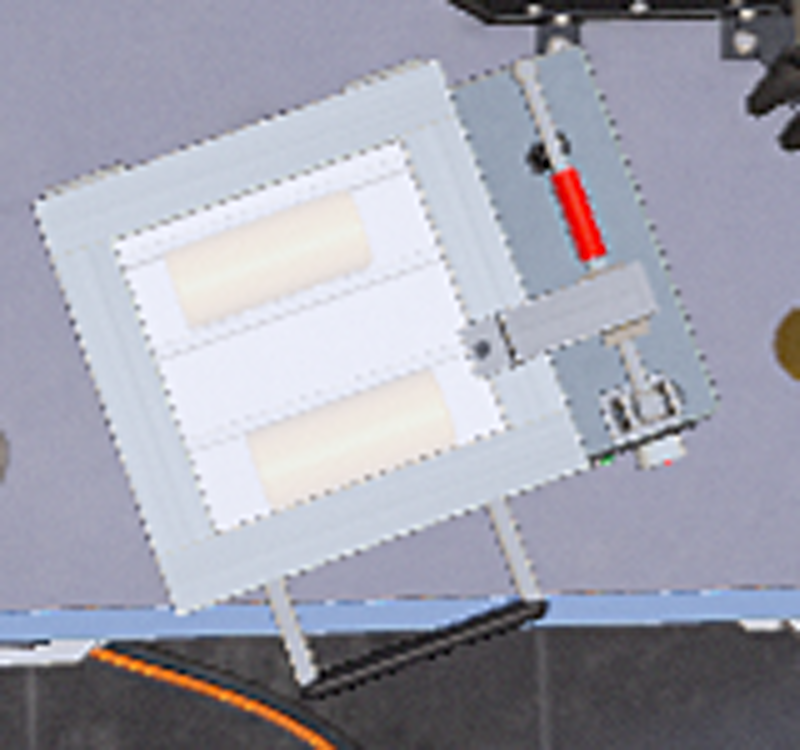

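Crop (5x, offset 190,120): lid corners at (38,203), (438,62), (180,612), (587,465); bar ends (305,690)–(546,606); sleeve (567,168)–(595,262); bracket crosses the rod near (630,300).

```bash
python3 - <<'E'
from h import *
t=cam("top");f=lambda x,y,z:onz(t,(190+(x+.5)/5-.5,120+(y+.5)/5-.5),z)
bl,br,fl,fr=[f(*p,.1) for p in((38,203),(438,62),(180,612),(587,465))]
b1,b2=f(305,690,.095),f(546,606,.095)
an=lambda v:np.degrees(np.arctan2(v[1],v[0]))
print("sizes",[np.linalg.norm(v).round(4) for v in(bl-br,fl-fr,bl-fl,br-fr,b1-b2)])
y=[an(bl-br)-90,an(fl-fr)-90,an(bl-fl),an(br-fr),an(b1-b2)-90];print("yaw",y)
w=np.radians(np.mean(y));w=np.radians(np.average(y))
X=np.array([np.cos(w),np.sin(w),0]);Y=np.array([-X[1],X[0],0])
bar=(b1+b2)/2;sl=f(581,215,.075)
print("bar",bar,"sleeve",sl,"hinge mid",(bl+br)/2)
print("origins from bar,sleeve,lid:",bar+.155*X,sl-.0125*X+.142*Y,(bl+br+fl+fr)/4-(.1-.1015)*X)
s=robot.state();print(s["tool_pos"],s["eef_rot"],np.degrees(w))
E
```

```text
sizes [np.float64(0.2006), np.float64(0.2001), np.float64(0.2027), np.float64(0.2027), np.float64(0.118)]
yaw [np.float64(18.053619382212887), np.float64(18.044660539016363), np.float64(17.946237921929818), np.float64(17.805185305295147), np.float64(17.288848510312846)]
bar [0.35338328 0.25458281 0.095     ] sleeve [0.55741939 0.17057158 0.075     ] hinge mid [0.59730095 0.33445429 0.1       ]
origins from bar,sleeve,lid: [0.5009404  0.30203695 0.095     ] [0.5020455 0.301926  0.075    ] [0.50226124 0.30380048 0.1       ]
[0.17271383 0.65230163 0.22611924] [-1.79996496e+02 -4.26612608e-02 -1.04833512e+02] 17.827710331753412
```

Emit:
{"name": "jog_arm", "arguments": {"targets": [{"travel": [0.02, -0.016, 0], "spin": 0.06, "jaw": 0.23}, {"travel": [0.06, -0.05, 0], "spin": 0.2}, {"travel": [0.11, -0.09, 0], "spin": 0.35}, {"travel": [0.16, -0.13, 0], "spin": 0.5}, {"travel": [0.21, -0.17, 0], "spin": 0.65}, {"travel": [0.26, -0.21, 0], "spin": 0.8}, {"travel": [0.3, -0.25, 0.01], "spin": 0.92}, {"travel": [0.325, -0.27, 0.02], "spin": 0.998}, {"travel": [0.337, -0.278, 0.03], "spin": 0.998}, {"travel": [0.337, -0.278, 0.03], "spin": 0.998}, {"travel": [0.337, -0.278, 0.03], "spin": 0.998}], "force": 30}}

```text
$.targets[1]: bad value
```

```bash
python3 - <<'E'
from h import *
s=robot.state();print(s["time"],s["tool_pos"],s["eef_rot"],s["opening"])
w=cam("wrist");cv2.imwrite("pics/w1.png",w["image"]);print(w["p"],w["K"][0],np.round(w["mount"],3).tolist())
c=cam("side");cv2.imwrite("pics/s1.png",cv2.resize(c["image"][0:300,60:360],None,fx=2,fy=2))
wy=np.radians(18);X=np.array([np.cos(wy),np.sin(wy),0]);Y=np.array([-X[1],X[0],0]);O=np.array([.502,.303,0])
for k in(-.055,0,.055):print("bar px",proj(w,O-.155*X+k*Y+[0,0,.095]))
E
```

```text
0.25 [0.17271383 0.65230163 0.22611924] [-1.79996496e+02 -4.26612608e-02 -1.04833512e+02] 0.08771016440636878
[0.24199483 0.6337199  0.38420528] [320.43535267   0.         262.05157108] [[1.0, -0.001, 0.0, 0.0], [-0.001, -0.963, -0.268, -0.072], [0.0, 0.268, -0.963, -0.158], [0.0, 0.0, 0.0, 1.0]]
bar px [ 831.94688453 -254.34710389]
bar px [ 745.37237185 -197.14319812]
bar px [ 664.75596935 -143.87609963]
```

View pics/w1.png

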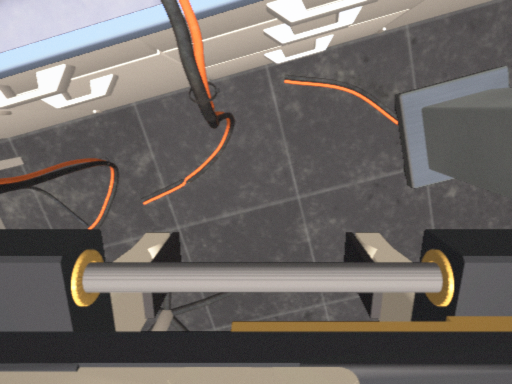

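View pics/s1.png

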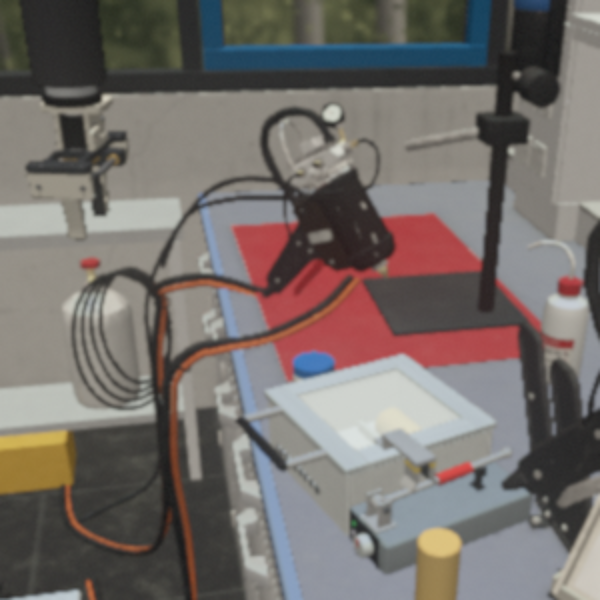

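The wrist view shows only the fingers and a linkage (body wide along the jaw axis, camera on tool −y). The side view shows the lid shut, bar at (262,445), sleeve (455,472). The move was refused: every row needs a jaw value.

Emit:
{"name": "jog_arm", "arguments": {"targets": [{"travel": [0.02, -0.016, 0], "spin": 0.06, "jaw": 0.23}, {"travel": [0.06, -0.05, 0], "spin": 0.2, "jaw": 0.23}, {"travel": [0.11, -0.09, 0], "spin": 0.35, "jaw": 0.23}, {"travel": [0.16, -0.13, 0], "spin": 0.5, "jaw": 0.23}, {"travel": [0.21, -0.17, 0], "spin": 0.65, "jaw": 0.23}, {"travel": [0.26, -0.21, 0], "spin": 0.8, "jaw": 0.23}, {"travel": [0.3, -0.25, 0.01], "spin": 0.92, "jaw": 0.23}, {"travel": [0.325, -0.27, 0.02], "spin": 0.998, "jaw": 0.23}, {"travel": [0.337, -0.278, 0.03], "spin": 0.998, "jaw": 0.23}, {"travel": [0.337, -0.278, 0.03], "spin": 0.998, "jaw": 0.23}, {"travel": [0.337, -0.278, 0.03], "spin": 0.998, "jaw": 0.23}], "force": 30}}

```text
time: 1.72
tool_pos: [0.3553, 0.2566, 0.1968]
eef_rot: [180.0, 0.0, -161.9]
contact_force: [-1.5, -0.2, 0.1]
opening: 0.0339
```

```bash
cat >> h.py <<'E'
a18=np.radians(18);X=np.array([np.cos(a18),np.sin(a18),0]);Y=np.array([-X[1],X[0],0]);O=np.array([.502,.303,0])
def W(x,y,z):return O+x*X+y*Y+np.array([0,0,z])
def tw(p):p=np.array(p)-O;return np.array([p@X,p@Y,p[2]]).round(4)
E
python3 - <<'E'
from h import *
s=robot.state();print(s["time"],s["tool_pos"],tw(s["tool_pos"]),s["eef_rot"],s["opening"])
w=cam("wrist");cv2.imwrite("pics/w2.png",w["image"])
for k in(-.055,0,.055):print("bar px",proj(w,W(-.155,k,.095)))
E
```

```text
1.725 [0.35532022 0.25656061 0.1968205 ] [-0.1539  0.0012  0.1968] [ 1.79988402e+02  2.77763718e-02 -1.61922867e+02] 0.03391706964513229
bar px [262.96084156 129.20238453]
bar px [262.75063984 195.94944813]
bar px [262.56232239 255.74741972]
```

View pics/w2.png

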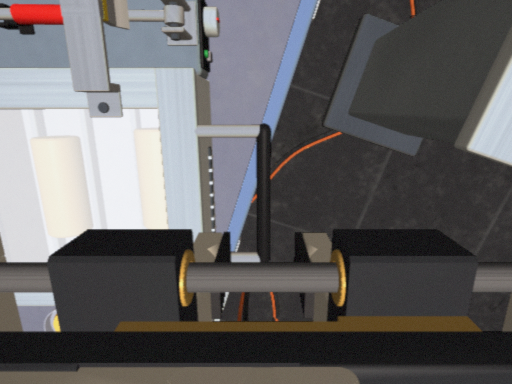

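The bar runs down column 264 from row 128, as predicted (263,129), and sits between the fingers. Now descending and pinching.

Emit:
{"name": "jog_arm", "arguments": {"targets": [{"travel": [0.001, -0.001, 0.03], "spin": 0, "jaw": 0.23}, {"travel": [0.001, -0.001, 0.065], "spin": 0, "jaw": 0.23}, {"travel": [0.001, -0.001, 0.1], "spin": 0, "jaw": 0.23}, {"travel": [0.001, -0.001, 0.121], "spin": 0, "jaw": 0.23}, {"travel": [0.001, -0.001, 0.121], "spin": 0, "jaw": 0.23}, {"travel": [0.001, -0.001, 0.121], "spin": 0, "jaw": 0.9}, {"travel": [0.001, -0.001, 0.121], "spin": 0, "jaw": 0.9}, {"travel": [0.001, -0.001, 0.121], "spin": 0, "jaw": 0.9}, {"travel": [0.001, -0.001, 0.121], "spin": 0, "jaw": 0.9}, {"travel": [0.001, -0.001, 0.121], "spin": 0, "jaw": 0.9}], "force": 30}}

```text
time: 3.02
tool_pos: [0.355, 0.255, 0.0763]
eef_rot: [179.9, 0.1, -162.0]
contact_force: [-1.8, -0.4, 7.0]
opening: 0.011
```

```bash
python3 - <<'E'
from h import *
s=robot.state();print(tw(s["tool_pos"]),s["opening"])
def bar(t):return np.array([100-255*np.cos(t)+5*np.sin(t),90+255*np.sin(t)+5*np.cos(t)])
u=np.linspace(0,1,37)[1:];th=1.33*(u-np.sin(2*np.pi*u)/(2*np.pi)*.6)
prev=bar(0)
for k in range(3):
    print([[round(-(bar(t)-prev)[0]),round(-(bar(t)-prev)[1])] for t in th[12*k:12*k+12]],th[12*k+11]);prev=prev+np.round(bar(th[12*k+11])-prev)
E
```

```text
[-0.1546 -0.0003  0.0763] 0.011002740355016227
[[0, -4], [0, -8], [-1, -12], [-1, -17], [-1, -22], [-2, -28], [-3, -35], [-5, -43], [-6, -52], [-9, -62], [-12, -72], [-16, -83]] 0.3333432186966858
[[-4, -12], [-10, -24], [-16, -37], [-24, -49], [-32, -61], [-41, -73], [-51, -85], [-62, -95], [-72, -105], [-83, -114], [-94, -122], [-105, -129]] 0.9966567813033141
[[-10, -6], [-20, -11], [-28, -15], [-37, -19], [-44, -22], [-51, -24], [-57, -26], [-62, -28], [-66, -29], [-70, -30], [-74, -31], [-78, -32]] 1.33
```

Emit:
{"name": "jog_arm", "arguments": {"targets": [{"travel": [0, 0, -0.004], "spin": 0, "jaw": 0.9}, {"travel": [0, 0, -0.008], "spin": 0, "jaw": 0.9}, {"travel": [-0.001, 0, -0.012], "spin": 0, "jaw": 0.9}, {"travel": [-0.001, 0, -0.017], "spin": 0, "jaw": 0.9}, {"travel": [-0.001, 0, -0.022], "spin": 0, "jaw": 0.9}, {"travel": [-0.002, 0, -0.028], "spin": 0, "jaw": 0.9}, {"travel": [-0.003, 0, -0.035], "spin": 0, "jaw": 0.9}, {"travel": [-0.005, 0, -0.043], "spin": 0, "jaw": 0.9}, {"travel": [-0.006, 0, -0.052], "spin": 0, "jaw": 0.9}, {"travel": [-0.009, 0, -0.062], "spin": 0, "jaw": 0.9}, {"travel": [-0.012, 0, -0.072], "spin": 0, "jaw": 0.9}, {"travel": [-0.016, 0, -0.083], "spin": 0, "jaw": 0.9}]}}

```text
time: 4.53
tool_pos: [0.3689, 0.2593, 0.1584]
eef_rot: [180.0, -0.1, -162.0]
contact_force: [-2.4, 5.8, -5.0]
opening: 0.0114
```

Emit:
{"name": "jog_arm", "arguments": {"targets": [{"travel": [-0.004, 0, -0.012], "spin": 0, "jaw": 0.9}, {"travel": [-0.01, 0, -0.024], "spin": 0, "jaw": 0.9}, {"travel": [-0.016, 0, -0.037], "spin": 0, "jaw": 0.9}, {"travel": [-0.024, 0, -0.049], "spin": 0, "jaw": 0.9}, {"travel": [-0.032, 0, -0.061], "spin": 0, "jaw": 0.9}, {"travel": [-0.041, 0, -0.073], "spin": 0, "jaw": 0.9}, {"travel": [-0.051, 0, -0.085], "spin": 0, "jaw": 0.9}, {"travel": [-0.062, 0, -0.095], "spin": 0, "jaw": 0.9}, {"travel": [-0.072, 0, -0.105], "spin": 0, "jaw": 0.9}, {"travel": [-0.083, 0, -0.114], "spin": 0, "jaw": 0.9}, {"travel": [-0.094, 0, -0.122], "spin": 0, "jaw": 0.9}, {"travel": [-0.105, 0, -0.129], "spin": 0, "jaw": 0.9}]}}

```text
time: 6.02
tool_pos: [0.4672, 0.2912, 0.2898]
eef_rot: [179.9, -0.2, -161.9]
contact_force: [-15.5, 1.6, 15.4]
opening: 0.0108
```

Emit:
{"name": "jog_arm", "arguments": {"targets": [{"travel": [-0.01, 0, -0.006], "spin": 0, "jaw": 0.9}, {"travel": [-0.02, 0, -0.011], "spin": 0, "jaw": 0.9}, {"travel": [-0.028, 0, -0.015], "spin": 0, "jaw": 0.9}, {"travel": [-0.037, 0, -0.019], "spin": 0, "jaw": 0.9}, {"travel": [-0.044, 0, -0.022], "spin": 0, "jaw": 0.9}, {"travel": [-0.051, 0, -0.024], "spin": 0, "jaw": 0.9}, {"travel": [-0.057, 0, -0.026], "spin": 0, "jaw": 0.9}, {"travel": [-0.062, 0, -0.028], "spin": 0, "jaw": 0.9}, {"travel": [-0.066, 0, -0.029], "spin": 0, "jaw": 0.9}, {"travel": [-0.07, 0, -0.03], "spin": 0, "jaw": 0.9}, {"travel": [-0.074, 0, -0.031], "spin": 0, "jaw": 0.9}, {"travel": [-0.078, 0, -0.032], "spin": 0, "jaw": 0.9}]}}

```text
time: 7.52
tool_pos: [0.5429, 0.316, 0.3214]
eef_rot: [179.9, 0.0, -162.0]
contact_force: [-6.1, 3.1, 9.3]
opening: 0.0113
```

```bash
python3 - <<'E'
from h import *
s=robot.state();p=tw(s["tool_pos"]);print(s["time"],p,s["opening"],s["contact_force"])
print("lid",np.arctan2(p[2]+.019-.09,.1-p[0])-5/255)
E
```

```text
7.525 [ 4.290e-02 -3.000e-04  3.214e-01] 0.011291856949304756 [-6.11679082  3.05690779  9.27961405]
lid 1.3269870323600563
```

Emit:
{"name": "jog_arm", "arguments": {"targets": [{"travel": [0, 0, 0], "spin": 0, "jaw": 0.23}, {"travel": [0, 0, 0], "spin": 0, "jaw": 0.23}, {"travel": [0, 0, 0], "spin": 0, "jaw": 0.23}, {"travel": [0, 0, -0.02], "spin": 0, "jaw": 0.23}, {"travel": [0, 0, -0.05], "spin": 0, "jaw": 0.23}, {"travel": [0, 0, -0.08], "spin": 0, "jaw": 0.23}, {"travel": [0, 0, -0.08], "spin": 0, "jaw": 0.23}]}}

```text
time: 8.4
tool_pos: [0.5446, 0.3158, 0.4021]
eef_rot: [179.9, 0.2, -162.0]
contact_force: [0.0, -1.0, -1.3]
opening: 0.0336
```

```bash
python3 - <<'E'
from h import *
s=robot.state();print(s["time"],tw(s["tool_pos"]))
c=cam("side");t=cam("top")
b,j=red(c["image"],(260,210,315,265));print("red",b,proj(c,W(.0125,-.142,.075)))
print("bar px expected",[proj(c,W(.0429,k,.3404)) for k in(-.055,.055)])
h=cv2.cvtColor(t["image"],cv2.COLOR_BGR2HSV);m=cv2.inRange(h[150:220,330:390],(15,120,120),(35,255,255));M=cv2.moments(m,True);u=(330+M["m10"]/M["m00"],150+M["m01"]/M["m00"]);print("slug",u,tw(onz(t,u,.098)))
cv2.imwrite("pics/s2.png",cv2.resize(c["image"][40:340,130:430],None,fx=2,fy=2))
E
```

```text
8.4 [ 0.0445 -0.0009  0.4021]
red [287.29032258 235.93548387] [286.99649702 238.74996372]
bar px expected [array([282.68923487, 110.20598675]), array([254.93767814,  96.4715036 ])]
slug (362.20284697508896, 185.27758007117438) [-0.086  -0.2437  0.098 ]
```

View pics/s2.png

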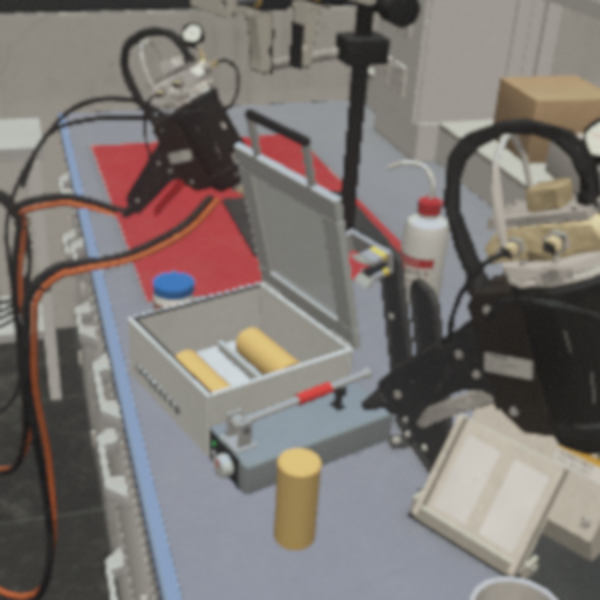

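The lid stands up at about 1.33 and is held; the rod is still on its clip, sleeve at (315,392) in the crop, jar, slug and dish undisturbed. Now to the sleeve.

Emit:
{"name": "jog_arm", "arguments": {"targets": [{"travel": [0.01, -0.01, 0], "spin": 0.1, "jaw": 0.32}, {"travel": [0.025, -0.03, 0], "spin": 0.26, "jaw": 0.32}, {"travel": [0.05, -0.05, 0], "spin": 0.43, "jaw": 0.32}, {"travel": [0.06, -0.07, 0], "spin": 0.6, "jaw": 0.32}, {"travel": [0.06, -0.09, 0], "spin": 0.77, "jaw": 0.32}, {"travel": [0.06, -0.11, 0], "spin": 0.94, "jaw": 0.32}, {"travel": [0.06, -0.13, 0], "spin": 1.11, "jaw": 0.32}, {"travel": [0.055, -0.142, 0], "spin": 1.28, "jaw": 0.32}, {"travel": [0.05, -0.142, 0.02], "spin": 1.42, "jaw": 0.32}, {"travel": [0.046, -0.142, 0.05], "spin": 1.53, "jaw": 0.32}, {"travel": [0.043, -0.142, 0.09], "spin": 1.571, "jaw": 0.32}, {"travel": [0.043, -0.142, 0.13], "spin": 1.571, "jaw": 0.32}]}}

```text
time: 10.0
tool_pos: [0.5461, 0.1669, 0.2671]
eef_rot: [-179.9, 0.0, 107.9]
contact_force: [-1.0, -0.2, 1.0]
opening: 0.0296
```

Emit:
{"name": "jog_arm", "arguments": {"targets": [{"travel": [0, 0, 0.04], "spin": 0, "jaw": 0.32}, {"travel": [0, 0, 0.08], "spin": 0, "jaw": 0.32}, {"travel": [0, 0, 0.1], "spin": 0, "jaw": 0.32}, {"travel": [0, 0, 0.1], "spin": 0, "jaw": 0.32}]}}

```text
time: 10.5
tool_pos: [0.5452, 0.1664, 0.167]
eef_rot: [-179.7, 0.1, 108.0]
contact_force: [-0.1, 0.7, 0.4]
opening: 0.0301
```

```bash
python3 - <<'E'
from h import *
s=robot.state();print(s["time"],tw(s["tool_pos"]),s["eef_rot"],s["contact_force"])
w=cam("wrist");cv2.imwrite("pics/w3.png",w["image"])
print([proj(w,W(-.085+r,-.142,.075)).round(1) for r in(0,.075,.0975,.12,.1716)])
E
```

```text
10.5 [-0.0011 -0.1433  0.167 ] [-1.79700977e+02  7.73737118e-02  1.07964678e+02] [-0.07639205  0.67596523  0.39916802]
[array([263.8,  93.5]), array([263.6, 191.2]), array([263.6, 217.7]), array([263.5, 243. ]), array([263.4, 297. ])]
```

View pics/w3.png

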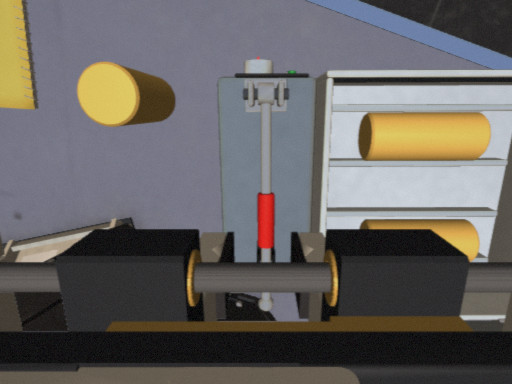

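Rod at column 265, sleeve rows 193–247, pivot at (265,93): within 2 px (about 2 mm) of prediction and centred between the fingers. Descend, pinch, swing.

Emit:
{"name": "jog_arm", "arguments": {"targets": [{"travel": [0.001, 0.001, 0.04], "spin": 0, "jaw": 0.32}, {"travel": [0.001, 0.001, 0.08], "spin": 0, "jaw": 0.32}, {"travel": [0.001, 0.001, 0.105], "spin": 0, "jaw": 0.32}, {"travel": [0.001, 0.001, 0.111], "spin": 0, "jaw": 0.32}, {"travel": [0.001, 0.001, 0.111], "spin": 0, "jaw": 0.32}, {"travel": [0.001, 0.001, 0.111], "spin": 0, "jaw": 0.9}, {"travel": [0.001, 0.001, 0.111], "spin": 0, "jaw": 0.9}, {"travel": [0.001, 0.001, 0.111], "spin": 0, "jaw": 0.9}, {"travel": [0.001, 0.001, 0.111], "spin": 0, "jaw": 0.9}, {"travel": [0.001, 0.001, 0.111], "spin": 0, "jaw": 0.9}], "force": 20}}

```text
time: 11.8
tool_pos: [0.5473, 0.1698, 0.0594]
eef_rot: [180.0, -0.1, 108.0]
contact_force: [-4.0, 5.2, -3.4]
opening: 0.0134
```

```bash
python3 - <<'E'
from h import *
s=robot.state();p=tw(s["tool_pos"]);print(s["time"],p,s["opening"],s["contact_force"])
r=p[0]*1e3+85
for t in .86*np.arange(1,17)/16:print([round(r*(np.cos(t)-1)),round(-r*np.sin(t))],end=" ")
E
```

```text
11.8 [ 0.0019 -0.1407  0.0594] 0.013363685339985566 [-4.04330406  5.21171365 -3.41076986]
[0, -5] [-1, -9] [-1, -14] [-2, -19] [-3, -23] [-4, -28] [-6, -32] [-8, -36] [-10, -40] [-12, -44] [-15, -48] [-17, -52] [-20, -56] [-23, -59] [-27, -63] [-30, -66]
```

Emit:
{"name": "jog_arm", "arguments": {"targets": [{"travel": [0, 0, -0.005], "spin": 0, "jaw": 0.9}, {"travel": [0, -0.001, -0.009], "spin": 0, "jaw": 0.9}, {"travel": [0, -0.001, -0.014], "spin": 0, "jaw": 0.9}, {"travel": [0, -0.002, -0.019], "spin": 0, "jaw": 0.9}, {"travel": [0, -0.003, -0.023], "spin": 0, "jaw": 0.9}, {"travel": [0, -0.004, -0.028], "spin": 0, "jaw": 0.9}, {"travel": [0, -0.006, -0.032], "spin": 0, "jaw": 0.9}, {"travel": [0, -0.008, -0.036], "spin": 0, "jaw": 0.9}, {"travel": [0, -0.01, -0.04], "spin": 0, "jaw": 0.9}, {"travel": [0, -0.012, -0.044], "spin": 0, "jaw": 0.9}, {"travel": [0, -0.015, -0.048], "spin": 0, "jaw": 0.9}, {"travel": [0, -0.017, -0.052], "spin": 0, "jaw": 0.9}]}}

```text
time: 13.3
tool_pos: [0.5306, 0.1643, 0.111]
eef_rot: [-180.0, -0.1, 108.0]
contact_force: [-3.8, 4.3, -6.7]
opening: 0.0134
```

Emit:
{"name": "jog_arm", "arguments": {"targets": [{"travel": [0, -0.003, -0.004], "spin": 0, "jaw": 0.9}, {"travel": [0, -0.006, -0.007], "spin": 0, "jaw": 0.9}, {"travel": [0, -0.01, -0.011], "spin": 0, "jaw": 0.9}, {"travel": [0, -0.013, -0.014], "spin": 0, "jaw": 0.9}, {"travel": [0, -0.013, -0.014], "spin": 0, "jaw": 0.9}, {"travel": [0, -0.013, -0.014], "spin": 0, "jaw": 0.9}]}}

```text
time: 14.05
tool_pos: [0.5186, 0.1603, 0.1252]
eef_rot: [180.0, -0.1, 108.0]
contact_force: [-3.2, 5.5, -3.5]
opening: 0.0137
```

```bash
cat > rod.py <<'E'
from h import *
s=robot.state();print(s["time"],tw(s["tool_pos"]),s["opening"],s["contact_force"])
c=cam("side");t=cam("top")
b,j=red(c["image"],(240,150,330,265));print("side red",b,j[4])
try:
    a,i=red(t["image"],(285,130,335,220));print("top red",a,i[4]);print("sleeve",tw(tri(t,a,c,b)[0]),tri(t,a,c,b)[1])
except Exception as e:print(e)
for th in(.76,.81,.86,.91):
    print(th,"head",proj(c,W(-.085+.1716*np.cos(th),-.142,.075+.1716*np.sin(th))).round(1),"sleeve",proj(c,W(-.085+.0975*np.cos(th),-.142,.075+.0975*np.sin(th))).round(1))
E
python3 rod.py
```

```text
14.05 [-0.0283 -0.1408  0.1252] 0.013656101052260712 [-3.24251508  5.50617692 -3.53768125]
side red [243.48717949 153.66666667] 39
attempt to get argmax of an empty sequence
0.76 head [300.9 189.2] sleeve [278.7 216.2]
0.81 head [298.8 187.3] sleeve [277.5 215.2]
0.86 head [296.6 185.6] sleeve [276.2 214.3]
0.91 head [294.2 184. ] sleeve [274.8 213.5]
```

Emit:
{"name": "jog_arm", "arguments": {"targets": [{"travel": [0, 0, 0], "spin": 0, "jaw": 0.32}, {"travel": [0, 0, 0], "spin": 0, "jaw": 0.32}, {"travel": [0, 0, 0], "spin": 0, "jaw": 0.32}, {"travel": [0, 0, -0.02], "spin": 0, "jaw": 0.32}, {"travel": [0, 0, -0.05], "spin": 0, "jaw": 0.32}, {"travel": [0, -0.01, -0.1], "spin": 0, "jaw": 0.32}, {"travel": [0, -0.02, -0.15], "spin": 0, "jaw": 0.32}, {"travel": [0, -0.03, -0.21], "spin": 0, "jaw": 0.32}, {"travel": [0, -0.03, -0.27], "spin": 0, "jaw": 0.32}, {"travel": [0, -0.03, -0.28], "spin": 0, "jaw": 0.32}]}}

```text
time: 15.4
tool_pos: [0.4916, 0.1502, 0.4098]
eef_rot: [179.5, -0.1, 108.0]
contact_force: [-0.7, -0.0, -0.7]
opening: 0.0298
```

```bash
sed -i 's/(240,150,330,265)/(262,195,300,240)/' rod.py; python3 rod.py; python3 - <<'E'
from h import *
c=cam("side");cv2.imwrite("pics/s3.png",cv2.resize(c["image"][90:260,190:390],None,fx=4,fy=4,interpolation=cv2.INTER_CUBIC)[:600])
w=cam("wrist")
try:
    b,i=red(w["image"],(200,0,330,384));print("wrist red",b,i)
except Exception as e:print(e)
for th in(.76,.81,.86,.91):print(th,proj(w,W(-.085+.1716*np.cos(th),-.142,.075+.1716*np.sin(th))).round(1),proj(w,W(-.085+.0975*np.cos(th),-.142,.075+.0975*np.sin(th))).round(1))
E
```

```text
15.4 [-0.0571 -0.1421  0.4098] 0.02979773554689258 [-0.682463   -0.01175765 -0.66995255]
side red [275.87356322 214.05747126] 87
attempt to get argmax of an empty sequence
0.76 head [300.9 189.2] sleeve [278.7 216.2]
0.81 head [298.8 187.3] sleeve [277.5 215.2]
0.86 head [296.6 185.6] sleeve [276.2 214.3]
0.91 head [294.2 184. ] sleeve [274.8 213.5]
wrist red [262.9688716  193.54474708] [ 58 179  10  30 257]
0.76 [261.6 249.5] [261.7 197.3]
0.81 [261.6 247. ] [261.7 195.5]
0.86 [261.6 244.2] [261.7 193.5]
0.91 [261.6 240.9] [261.7 191.4]
```

View pics/s3.png

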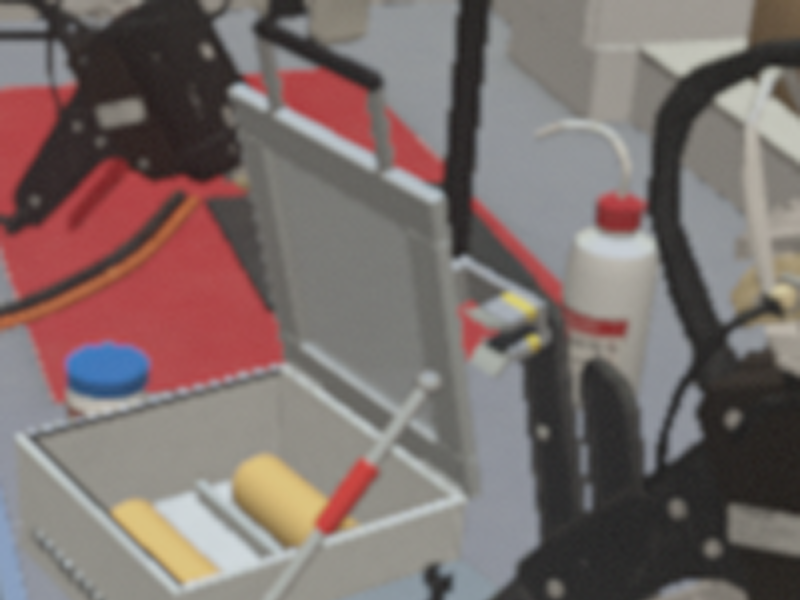

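Rod raised and staying: head at (429,380) in the crop = (297,185) full, prediction for 0.86 is (296.6,185.6), sleeve also agrees at 0.86; the lid is still up, bar centre at the expected spot. Back to the bar.

Emit:
{"name": "jog_arm", "arguments": {"targets": [{"travel": [0.01, 0, 0], "spin": -0.1, "jaw": 0.23}, {"travel": [0.03, 0, 0], "spin": -0.26, "jaw": 0.23}, {"travel": [0.05, 0.01, 0], "spin": -0.43, "jaw": 0.23}, {"travel": [0.07, 0.02, 0], "spin": -0.6, "jaw": 0.23}, {"travel": [0.09, 0.035, 0], "spin": -0.77, "jaw": 0.23}, {"travel": [0.11, 0.05, 0], "spin": -0.94, "jaw": 0.23}, {"travel": [0.13, 0.07, 0], "spin": -1.11, "jaw": 0.23}, {"travel": [0.142, 0.09, 0], "spin": -1.28, "jaw": 0.23}, {"travel": [0.142, 0.1, 0], "spin": -1.42, "jaw": 0.23}, {"travel": [0.142, 0.1, 0], "spin": -1.53, "jaw": 0.23}, {"travel": [0.142, 0.1, 0], "spin": -1.571, "jaw": 0.23}, {"travel": [0.142, 0.1, 0], "spin": -1.571, "jaw": 0.23}]}}

```text
time: 17.1
tool_pos: [0.5415, 0.3159, 0.4026]
eef_rot: [-179.9, -0.2, -162.0]
contact_force: [0.6, 0.1, -0.1]
opening: 0.0336
```

```bash
python3 - <<'E'
from h import *
s=robot.state();print(s["time"],tw(s["tool_pos"]),s["eef_rot"],s["contact_force"])
w=cam("wrist");cv2.imwrite("pics/w4.png",w["image"])
print([proj(w,W(.0429,k,.3404)).round(1) for k in(-.055,0,.055)])
E
```

```text
17.1 [4.150e-02 1.000e-04 4.026e-01] [-1.79918639e+02 -1.69062490e-01 -1.62036523e+02] [ 0.57657743  0.14737138 -0.10126985]
[array([258.8, 134.7]), array([259., 212.]), array([259.1, 280.1])]
```

View pics/w4.png

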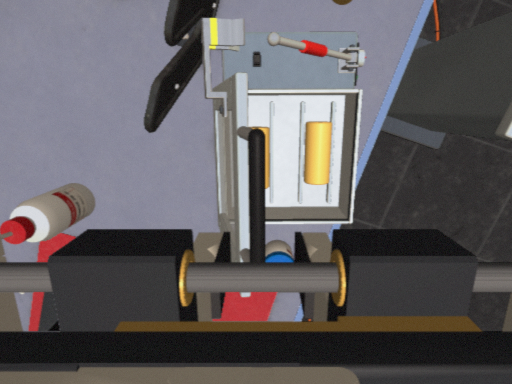

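Bar at column 257 (expected 259), between the fingers; rod head at (274,38) with the bracket at (225,33). Descend and pinch.

Emit:
{"name": "jog_arm", "arguments": {"targets": [{"travel": [-0.001, 0, 0.03], "spin": 0, "jaw": 0.23}, {"travel": [-0.001, 0, 0.06], "spin": 0, "jaw": 0.23}, {"travel": [-0.001, 0, 0.078], "spin": 0, "jaw": 0.23}, {"travel": [-0.001, 0, 0.081], "spin": 0, "jaw": 0.23}, {"travel": [-0.001, 0, 0.081], "spin": 0, "jaw": 0.23}, {"travel": [-0.001, 0, 0.081], "spin": 0, "jaw": 0.9}, {"travel": [-0.001, 0, 0.081], "spin": 0, "jaw": 0.9}, {"travel": [-0.001, 0, 0.081], "spin": 0, "jaw": 0.9}, {"travel": [-0.001, 0, 0.081], "spin": 0, "jaw": 0.9}, {"travel": [-0.001, 0, 0.081], "spin": 0, "jaw": 0.9}], "force": 40}}

```text
time: 18.4
tool_pos: [0.5428, 0.3165, 0.324]
eef_rot: [180.0, 0.0, -162.0]
contact_force: [-0.7, 0.1, 2.4]
opening: 0.0108
```

```bash
cat > lid.py <<'E'
from h import *
import sys
s=robot.state();p=tw(s["tool_pos"])*1e3;f=np.array(s["contact_force"])
t=np.arctan2(p[2]+19-90,100-p[0])-5/255;r=np.hypot(p[2]+19-90,100-p[0])
tan=-np.sin(t)*X+np.array([0,0,-np.cos(t)])   # downward tangent (lowering)
tan=np.array([0,0,-np.cos(t)])-np.sin(t)*X
print("t",s["time"],p,"lid",t,"r",r,"op",s["opening"],"F",f.round(1),"press",-(f@tan).round(2))
def bar(t):return np.array([100-255*np.cos(t)+5*np.sin(t),90+255*np.sin(t)+5*np.cos(t)])
a=[float(x) for x in sys.argv[1:]]
if a:
    for th in np.linspace(t,a[0],int(a[1])+1)[1:]:print([round(-(bar(th)-bar(t))[0],1),round(-(bar(th)-bar(t))[1],1)],end=" ")
E
python3 lid.py 1.03 20
```

```text
t 18.4 [4.30e+01 2.00e-01 3.24e+02] lid 1.329591900811365 r 259.34147373684755 op 0.010779938742387345 F [-0.7  0.1  2.4] press -0.03
[np.float64(3.7), np.float64(0.9)] [np.float64(7.4), np.float64(1.8)] [np.float64(11.1), np.float64(2.8)] [np.float64(14.8), np.float64(3.8)] [np.float64(18.5), np.float64(4.9)] [np.float64(22.1), np.float64(6.0)] [np.float64(25.7), np.float64(7.2)] [np.float64(29.3), np.float64(8.5)] [np.float64(32.9), np.float64(9.8)] [np.float64(36.5), np.float64(11.2)] [np.float64(40.1), np.float64(12.6)] [np.float64(43.6), np.float64(14.0)] [np.float64(47.1), np.float64(15.6)] [np.float64(50.6), np.float64(17.1)] [np.float64(54.0), np.float64(18.7)] [np.float64(57.5), np.float64(20.4)] [np.float64(60.9), np.float64(22.1)] [np.float64(64.3), np.float64(23.9)] [np.float64(67.6), np.float64(25.7)] [np.float64(70.9), np.float64(27.6)]
```

Emit:
{"name": "jog_arm", "arguments": {"targets": [{"travel": [0.003, 0, 0.001], "spin": 0, "jaw": 0.9}, {"travel": [0.007, 0, 0.002], "spin": 0, "jaw": 0.9}, {"travel": [0.011, 0, 0.003], "spin": 0, "jaw": 0.9}, {"travel": [0.0155, 0, 0.004], "spin": 0, "jaw": 0.9}, {"travel": [0.02, 0, 0.0055], "spin": 0, "jaw": 0.9}, {"travel": [0.0257, 0, 0.0072], "spin": 0, "jaw": 0.9}, {"travel": [0.0315, 0, 0.0092], "spin": 0, "jaw": 0.9}, {"travel": [0.0365, 0, 0.0112], "spin": 0, "jaw": 0.9}, {"travel": [0.0415, 0, 0.013], "spin": 0, "jaw": 0.9}, {"travel": [0.0455, 0, 0.0148], "spin": 0, "jaw": 0.9}, {"travel": [0.0485, 0, 0.0162], "spin": 0, "jaw": 0.9}, {"travel": [0.0506, 0, 0.0171], "spin": 0, "jaw": 0.9}]}}

```text
time: 19.9
tool_pos: [0.4944, 0.3008, 0.3063]
eef_rot: [-180.0, -0.0, -162.0]
contact_force: [0.8, 1.8, 0.7]
opening: 0.0105
```

```bash
python3 lid.py 0.95 12; python3 - <<'E'
from h import *
c=cam("side");cv2.imwrite("pics/s4.png",cv2.resize(c["image"][130:230,240:370],None,fx=6,fy=6,interpolation=cv2.INTER_CUBIC))
E
```

```text
t 19.9 [-7.900e+00  2.000e-01  3.063e+02] lid 1.121235982002852 r 258.86000077261843 op 0.010492563529381835 F [0.8 1.8 0.7] press 1.47
[np.float64(3.3), np.float64(1.5)] [np.float64(6.6), np.float64(3.1)] [np.float64(9.8), np.float64(4.8)] [np.float64(13.1), np.float64(6.4)] [np.float64(16.3), np.float64(8.2)] [np.float64(19.4), np.float64(9.9)] [np.float64(22.6), np.float64(11.8)] [np.float64(25.7), np.float64(13.6)] [np.float64(28.8), np.float64(15.5)] [np.float64(31.9), np.float64(17.5)] [np.float64(34.9), np.float64(19.5)] [np.float64(38.0), np.float64(21.5)]
```

View pics/s4.png

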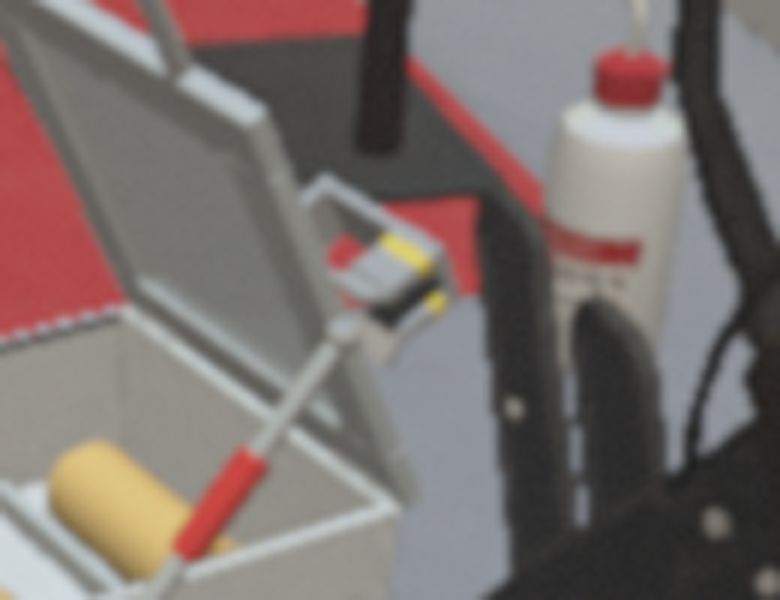

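The head (345,328) lies right at the mouth between the bracket's two jaws (about (375,300)). Proceed in short force-checked steps.

Emit:
{"name": "jog_arm", "arguments": {"targets": [{"travel": [0.0033, 0, 0.0015], "spin": 0, "jaw": 0.9}, {"travel": [0.0066, 0, 0.0031], "spin": 0, "jaw": 0.9}, {"travel": [0.0098, 0, 0.0048], "spin": 0, "jaw": 0.9}, {"travel": [0.0131, 0, 0.0064], "spin": 0, "jaw": 0.9}, {"travel": [0.0163, 0, 0.0082], "spin": 0, "jaw": 0.9}]}}

```text
time: 20.58
tool_pos: [0.4788, 0.2957, 0.2981]
eef_rot: [180.0, 0.0, -162.0]
contact_force: [-0.8, 1.6, 0.2]
opening: 0.0109
```

```bash
python3 lid.py 0.95 8
```

```text
t 20.575 [-2.430e+01  2.000e-01  2.981e+02] lid 1.050392889721522 r 258.8916761890965 op 0.01090319034436116 F [-0.8  1.6  0.2] press -0.06
[np.float64(2.8), np.float64(1.6)] [np.float64(5.6), np.float64(3.1)] [np.float64(8.3), np.float64(4.8)] [np.float64(11.1), np.float64(6.4)] [np.float64(13.8), np.float64(8.1)] [np.float64(16.5), np.float64(9.8)] [np.float64(19.2), np.float64(11.6)] [np.float64(21.8), np.float64(13.4)]
```

Emit:
{"name": "jog_arm", "arguments": {"targets": [{"travel": [0.0028, 0, 0.0016], "spin": 0, "jaw": 0.9}, {"travel": [0.0056, 0, 0.0031], "spin": 0, "jaw": 0.9}, {"travel": [0.0083, 0, 0.0048], "spin": 0, "jaw": 0.9}]}}

```text
time: 20.95
tool_pos: [0.471, 0.2931, 0.2934]
eef_rot: [180.0, 0.0, -162.0]
contact_force: [0.6, 1.6, 1.3]
opening: 0.0109
```

```bash
python3 lid.py 0.89 10
```

```text
t 20.95 [-3.260e+01  2.000e-01  2.934e+02] lid 1.0135508016186623 r 258.92956571237664 op 0.01094667330259087 F [0.6 1.6 1.3] press 1.56
[np.float64(2.7), np.float64(1.6)] [np.float64(5.4), np.float64(3.3)] [np.float64(8.0), np.float64(5.0)] [np.float64(10.7), np.float64(6.7)] [np.float64(13.3), np.float64(8.5)] [np.float64(15.9), np.float64(10.3)] [np.float64(18.4), np.float64(12.1)] [np.float64(21.0), np.float64(14.0)] [np.float64(23.5), np.float64(15.8)] [np.float64(26.0), np.float64(17.8)]
```

Emit:
{"name": "jog_arm", "arguments": {"targets": [{"travel": [0.0027, 0, 0.0016], "spin": 0, "jaw": 0.9}, {"travel": [0.0054, 0, 0.0033], "spin": 0, "jaw": 0.9}, {"travel": [0.008, 0, 0.005], "spin": 0, "jaw": 0.9}]}}

```text
time: 21.32
tool_pos: [0.4645, 0.2911, 0.2893]
eef_rot: [180.0, 0.2, -162.0]
contact_force: [5.4, 0.8, 5.2]
opening: 0.0108
```

```bash
python3 lid.py 0.88 8
```

```text
t 21.325 [-39.4   0.3 289.3] lid 0.9828898735639681 r 259.01206535603706 op 0.01084493094465188 F [5.4 0.8 5.2] press 7.39
[np.float64(2.8), np.float64(1.8)] [np.float64(5.5), np.float64(3.6)] [np.float64(8.2), np.float64(5.5)] [np.float64(10.9), np.float64(7.3)] [np.float64(13.5), np.float64(9.3)] [np.float64(16.2), np.float64(11.2)] [np.float64(18.8), np.float64(13.2)] [np.float64(21.4), np.float64(15.2)]
```

Emit:
{"name": "jog_arm", "arguments": {"targets": [{"travel": [0.0025, 0, 0.0016], "spin": 0, "jaw": 0.9}, {"travel": [0.005, 0, 0.0033], "spin": 0, "jaw": 0.9}]}}

```text
time: 21.58
tool_pos: [0.4606, 0.2899, 0.2867]
eef_rot: [180.0, 0.3, -162.0]
contact_force: [8.7, 1.6, 6.1]
opening: 0.0107
```

```bash
python3 lid.py
```

```text
t 21.575 [-43.4   0.3 286.7] lid 0.9644708135500337 r 259.01747045324953 op 0.01070750743485851 F [8.7 1.6 6.1] press 10.67
```

Emit:
{"name": "jog_arm", "arguments": {"targets": [{"travel": [0.0025, 0, 0.0017], "spin": 0, "jaw": 0.9}, {"travel": [0.005, 0, 0.0035], "spin": 0, "jaw": 0.9}]}}

```text
time: 21.82
tool_pos: [0.4558, 0.2883, 0.2832]
eef_rot: [180.0, 0.3, -162.0]
contact_force: [8.0, 1.5, 6.8]
opening: 0.0106
```

```bash
python3 lid.py 0.87 6
```

```text
t 21.825 [-48.5   0.3 283.2] lid 0.9405890414882229 r 259.00017374511543 op 0.010644776233825906 F [8.  1.5 6.8] press 10.47
[np.float64(2.4), np.float64(1.7)] [np.float64(4.9), np.float64(3.5)] [np.float64(7.3), np.float64(5.3)] [np.float64(9.7), np.float64(7.1)] [np.float64(12.0), np.float64(9.0)] [np.float64(14.4), np.float64(10.8)]
```

Emit:
{"name": "jog_arm", "arguments": {"targets": [{"travel": [0.0024, 0, 0.0017], "spin": 0, "jaw": 0.9}, {"travel": [0.0049, 0, 0.0035], "spin": 0, "jaw": 0.9}]}}

```text
time: 22.08
tool_pos: [0.4521, 0.2871, 0.2805]
eef_rot: [180.0, 0.4, -162.0]
contact_force: [11.3, 0.8, 7.5]
opening: 0.0106
```

```bash
python3 lid.py
```

```text
t 22.075 [-52.3   0.3 280.5] lid 0.9225908971743065 r 259.0087643304759 op 0.010552533236091613 F [11.3  0.8  7.5] press 13.28
```

Emit:
{"name": "jog_arm", "arguments": {"targets": [{"travel": [0.0024, 0, 0.0018], "spin": 0, "jaw": 0.9}, {"travel": [0.004, 0, 0.003], "spin": 0, "jaw": 0.9}]}}

```text
time: 22.32
tool_pos: [0.4488, 0.2861, 0.2779]
eef_rot: [179.9, 0.5, -162.0]
contact_force: [12.2, 1.0, 9.3]
opening: 0.0106
```

```bash
python3 lid.py 0.87 6
```

```text
t 22.325 [-55.8   0.3 277.9] lid 0.9057568753320724 r 259.00048262503293 op 0.010596815458668618 F [12.2  1.   9.3] press 15.17
[np.float64(1.2), np.float64(0.9)] [np.float64(2.4), np.float64(1.8)] [np.float64(3.6), np.float64(2.8)] [np.float64(4.8), np.float64(3.7)] [np.float64(6.0), np.float64(4.7)] [np.float64(7.2), np.float64(5.6)]
```

Emit:
{"name": "jog_arm", "arguments": {"targets": [{"travel": [0, 0, 0], "spin": 0, "jaw": 0.9}, {"travel": [0, 0, 0], "spin": 0, "jaw": 0.9}]}}

```text
time: 22.58
tool_pos: [0.4479, 0.2857, 0.2772]
eef_rot: [180.0, 0.3, -162.0]
contact_force: [7.7, 0.8, 6.7]
opening: 0.0107
```

```bash
python3 lid.py
```

```text
t 22.575 [-56.8   0.3 277.2] lid 0.9010475712688363 r 259.04571025207116 op 0.010666766955183198 F [7.7 0.8 6.7] press 10.13
```

Emit:
{"name": "jog_arm", "arguments": {"targets": [{"travel": [0.0012, 0, 0.0009], "spin": 0, "jaw": 0.9}, {"travel": [0.0024, 0, 0.0018], "spin": 0, "jaw": 0.9}, {"travel": [0.0024, 0, 0.0018], "spin": 0, "jaw": 0.9}, {"travel": [0.0024, 0, 0.0018], "spin": 0, "jaw": 0.9}]}}

```text
time: 23.08
tool_pos: [0.4458, 0.2851, 0.2756]
eef_rot: [180.0, 0.4, -162.0]
contact_force: [8.7, 1.6, 7.8]
opening: 0.0106
```

```bash
python3 lid.py
```

```text
t 23.075 [-59.    0.3 275.6] lid 0.8905514886270229 r 259.1180425983494 op 0.010554717137378824 F [8.7 1.6 7.8] press 11.73
```

Emit:
{"name": "jog_arm", "arguments": {"targets": [{"travel": [0.0012, 0, 0.0009], "spin": 0, "jaw": 0.9}, {"travel": [0.002, 0, 0.0015], "spin": 0, "jaw": 0.9}, {"travel": [0.002, 0, 0.0015], "spin": 0, "jaw": 0.9}, {"travel": [0.002, 0, 0.0015], "spin": 0, "jaw": 0.9}]}}

```text
time: 23.58
tool_pos: [0.4447, 0.2847, 0.2747]
eef_rot: [179.9, 0.5, -162.0]
contact_force: [12.1, 0.8, 8.1]
opening: 0.011
```

```bash
python3 lid.py
```

```text
t 23.575 [-60.1   0.3 274.7] lid 0.8850674979218306 r 259.08627906548816 op 0.011044676479054216 F [12.1  0.8  8.1] press 14.26
```

Emit:
{"name": "jog_arm", "arguments": {"targets": [{"travel": [0.0007, 0, 0.0005], "spin": 0, "jaw": 0.9}, {"travel": [0.0007, 0, 0.0005], "spin": 0, "jaw": 0.9}, {"travel": [0.0007, 0, 0.0005], "spin": 0, "jaw": 0.9}]}}

```text
time: 23.95
tool_pos: [0.444, 0.2844, 0.274]
eef_rot: [180.0, 0.5, -162.0]
contact_force: [11.8, 0.8, 7.8]
opening: 0.0107
```

```bash
python3 lid.py; python3 - <<'E'
from h import *
c=cam("side");cv2.imwrite("pics/s5.png",cv2.resize(c["image"][110:260,200:370],None,fx=4,fy=4,interpolation=cv2.INTER_CUBIC))
t=cam("top")
for th in(.86,.87,.88,.89,.9,.92):
    b=lambda k:W(.1-.203*np.cos(th),k,.09+.203*np.sin(th))
    bb=W(.1-.255*np.cos(th)+.005*np.sin(th),-.055,.09+.255*np.sin(th)+.005*np.cos(th))
    print(th,"lid lower front right corner side",proj(c,b(-.1)).round(1),"bar right end",proj(c,bb).round(1),"top",proj(t,bb).round(1))
E
```

```text
t 23.95 [-60.9   0.3 274. ] lid 0.8809693965420091 r 259.0324497046654 op 0.010699004785015105 F [11.8  0.8  7.8] press 13.79
0.86 lid lower front right corner side [262.6 167.2] bar right end [239.2 143.2] top [292.5 195.5]
0.87 lid lower front right corner side [263.3 166.4] bar right end [240.1 142.3] top [292.3 194.4]
0.88 lid lower front right corner side [263.9 165.7] bar right end [240.9 141.4] top [292.  193.2]
0.89 lid lower front right corner side [264.6 165. ] bar right end [241.8 140.5] top [291.7 192.1]
0.9 lid lower front right corner side [265.3 164.3] bar right end [242.6 139.6] top [291.4 191. ]
0.92 lid lower front right corner side [266.6 162.8] bar right end [244.3 137.9] top [290.8 188.6]
```

Emit:
{"name": "jog_arm", "arguments": {"targets": [{"travel": [0.0008, 0, 0.0006], "spin": 0, "jaw": 0.9}, {"travel": [0.0008, 0, 0.0006], "spin": 0, "jaw": 0.9}, {"travel": [0.0008, 0, 0.0006], "spin": 0, "jaw": 0.9}]}}

```text
time: 24.42
tool_pos: [0.4438, 0.2845, 0.2739]
eef_rot: [179.9, 0.5, -162.0]
contact_force: [13.8, 1.8, 7.6]
opening: 0.0111
```

```bash
python3 lid.py
```

```text
t 24.425 [-61.1   0.3 273.9] lid 0.8801246603121781 r 259.0784051209209 op 0.011144323801626199 F [13.8  1.8  7.6] press 15.38
```

Emit:
{"name": "jog_arm", "arguments": {"targets": [{"travel": [0.0008, 0, 0.0006], "spin": 0, "jaw": 0.9}, {"travel": [0.0008, 0, 0.0006], "spin": 0, "jaw": 0.9}, {"travel": [0.0008, 0, 0.0006], "spin": 0, "jaw": 0.9}]}}

```text
time: 24.8
tool_pos: [0.4437, 0.2844, 0.2738]
eef_rot: [179.9, 0.6, -162.0]
contact_force: [14.5, 0.4, 9.0]
opening: 0.0105
```

```bash
python3 lid.py
```

```text
t 24.8 [-61.2   0.3 273.8] lid 0.8795823274039015 r 259.06230910728794 op 0.010512761076591505 F [14.5  0.4  9. ] press 16.46
```

The force has climbed to 16.5 N with no more motion over the last 2 mm commanded, so the head has bottomed. Ease off the load, release, rise.

Emit:
{"name": "jog_arm", "arguments": {"targets": [{"travel": [-0.0012, 0, -0.0009], "spin": 0, "jaw": 0.9}, {"travel": [-0.002, 0, -0.0015], "spin": 0, "jaw": 0.9}, {"travel": [-0.002, 0, -0.0015], "spin": 0, "jaw": 0.9}, {"travel": [-0.002, 0, -0.0015], "spin": 0, "jaw": 0.23}, {"travel": [-0.002, 0, -0.0015], "spin": 0, "jaw": 0.23}, {"travel": [-0.002, 0, -0.0015], "spin": 0, "jaw": 0.23}, {"travel": [-0.002, 0, -0.02], "spin": 0, "jaw": 0.23}, {"travel": [-0.002, 0, -0.05], "spin": 0, "jaw": 0.23}, {"travel": [-0.002, 0, -0.09], "spin": 0, "jaw": 0.23}, {"travel": [-0.002, 0, -0.13], "spin": 0, "jaw": 0.23}, {"travel": [-0.002, 0, -0.13], "spin": 0, "jaw": 0.23}]}}

```text
time: 26.18
tool_pos: [0.4416, 0.2839, 0.403]
eef_rot: [179.9, 0.2, -162.0]
contact_force: [0.1, -0.1, -0.4]
opening: 0.0337
```

```bash
python3 lid.py; python3 - <<'E'
from h import *
c=cam("side");w=cam("wrist");cv2.imwrite("pics/wl.png",w["image"])
I=np.hstack([cv2.resize(c["image"][120:245,215:315],None,fx=4,fy=4,interpolation=cv2.INTER_CUBIC),cv2.resize(w["image"][:,60:360],(391,500))]);cv2.imwrite("pics/s6.png",I);print(I.shape)
for th in(.85,.87,.89,.91):
    L=lambda a,n,k:W(.1-a*np.cos(th)+n*np.sin(th),k,.09+a*np.sin(th)+n*np.cos(th))
    m=lambda q:(((q-[215,120])*4).round(1))
    v=lambda q:((q-[60,0])*1.303+[400,0]).round(1)
    for nm,P in(("bar end",L(.255,.005,-.055)),("bar end top",L(.255,.005,.055)),("corner up",L(.203,.01,-.1)),("corner low",L(.203,0,-.1))):print(th,nm,m(proj(c,P)),v(proj(w,P)))
E
```

```text
t 26.175 [-63.4   0.5 403. ] lid 1.0938255393152063 r 370.0318364681612 op 0.033727474640588964 F [ 0.1 -0.1 -0.4] press -0.12
(500, 791, 3)
0.85 bar end [93.6 96.4] [663.3 167.9]
0.85 bar end top [-5.7 29.4] [663.1 325.2]
0.85 corner up [200.6 177. ] [608.8  98.6]
0.85 corner low [187.9 191.6] [620.5  99.5]
0.87 bar end [100.3  89.1] [657.1 168.2]
0.87 bar end top [ 0.5 22.7] [657.6 327.1]
0.87 corner up [206.  171.3] [603.7  98.3]
0.87 corner low [193.1 185.7] [615.8  99.2]
0.89 bar end [107.   81.9] [650.7 168.6]
0.89 bar end top [ 6.7 16.2] [651.8 329.1]
0.89 corner up [211.5 165.8] [598.4  97.9]
0.89 corner low [198.4 179.9] [610.9  98.8]
0.91 bar end [113.9  74.9] [644.  168.9]
0.91 bar end top [13.1  9.7] [645.8 331. ]
0.91 corner up [217.  160.3] [593.   97.6]
0.91 corner low [203.7 174.2] [605.9  98.5]
```

View pics/s6.png

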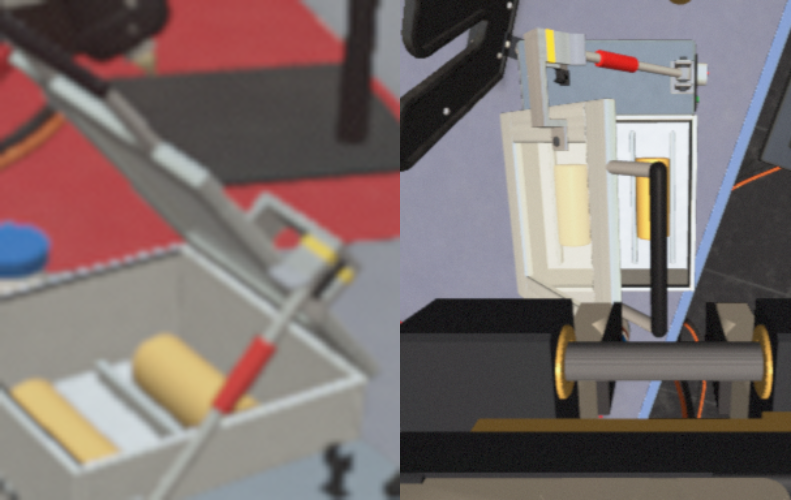

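Right half (wrist): the bar lies at column 658, matching lid 0.87 (657), and the lid corner at (612,98) fits too. The rod's head is hidden inside the bracket in both halves, and the lid stayed up after release. Handing in.

```bash
python3 -c "
from plant import robot
print(robot.hand_in(),robot.state()['time'],robot.state()['contact_force'])"
```

```text
the job is handed in; nothing more can be done
the job is handed in; nothing more can be done
```

I finished the task and handed it in at about 26 s on the robot's clock; no verdict came back.

- **Lid up:** I pinched the bar and raised the lid along its arc to about 1.33 rad. The hinge held it when I let go.
- **Rod up:** I pinched the red sleeve and swung the rod up. The side and wrist cameras and the tool path all put it at 0.86 rad.
- **Pressing home:** I lowered the lid with the bar gripped. Near the end the last 2 mm of commanded travel moved the lid only about 0.3 mm while the force rose to 16.5 N, so I took the head as bottomed. I then eased off, released and rose clear.

**Last checks:** the lid stayed put after release. The wrist camera shows the bar at about 0.87 rad, good to roughly 0.01, and the head hidden inside the bracket. The wrist force reads about 0 N.

**What disagreed or was not checked:**
- **Lid angle:** the tool-position estimate read 0.88 rad, about 0.01 higher than the camera. I put that down to gripping the bar a few millimetres above its centre.
- **Press force:** it read higher than the 4 to 9 N given for the stretch past the jaw. It was 10 to 12 N when held still and reached 15 N while moving.
- **Head depth:** the 1.5 mm seat distance could not be measured directly. It rests on the force climb and the lid angle.
- **Objects beside the warmer:** I saw no contact with the jar, slug or dish, but did not measure their positions again at the end.

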